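# Snap the kiln probe into its spring-clip cradle

### The arm

A 7-joint arm with a two-finger parallel gripper is mounted at the origin on the work surface; the furniture and walls round the work are solid. World frame = base frame: x ahead of the robot, y to its left, z up, the work surface at z = 0. Lengths are in mm, angles in rad, forces in N, time in s.
With the tool pointing down it reaches from about 400 to 750 mm from the base axis. Payload 19.5 kg.
Tool frame: the origin (TCP) lies at the very end of the fingers, on their centre line; the grasp point (between the pads) lies 19 mm behind it (arm.hold_point_z is the distance from the TCP to the grasp point, in mm); z points along the fingers, y is the line along which they close (so a half turn about z gives the same grasp; the last joint's range is limited). The gripper opens to 85 mm and grips with 20 to 120 N. Pads are 22 mm wide; open, the fingers measure 114 mm over their backs; the gripper's body (76 mm by 85 mm) begins 54 mm behind the grasp point. The pads swing forward as they close: fully open they stand 13 mm farther back than shut.
Start: joints at [-1.371, 0.707, -0.028, 1.485, 0.022, 0.951, -0.075], TCP at [137.673, 558.248, 231.268] pointing down, gripper open.
Joint ranges: [-2.71, 2.71], [-0.32, 2.16], [-1.57, 1.52], [0, 2.45], [-1.46, 4.6], [0, 2.02], [-2.83, 2.83]. Speed limits (rad/s): [1.89, 1.89, 2.57, 2.57, 3.01, 3.01, 3.01].

### API

Orientations are given as a unit quaternion [x, y, z, w].
In Python, from cell import arm gives the robot as it stands. The module is installed in compiled form; this text tells all that it offers.
- The arm moves only by the tool step_arm, never from a script. Its argument "targets" is a list of rows, each a list of 3 entries, a list of its own where there are three numbers: the opening, from -1 (shut) to 1 (fully open), then the shift along the tool's x, y, z in units of 30 mm (1.0 is 30 mm), then the turn, a rotation vector about the tool's x, y, z in units of 6 degrees (1.0 is 6 degrees). In form: [[fingers, [dx, dy, dz], [rx, ry, rz]], ...]. A call has 1 to 12 rows; each row shifts and turns the commanded pose from where the row before left it, along the tool's axes as they then stand; what a row does not reach is not made up. A row lasts 1/10 s, in which the tool goes at most 50 mm and 8.59 degrees, less where a joint would pass 70% of its speed; a pose out of reach is approached as far as the arm can. A call is refused whole if a number of a shift passes 1 or a number of a turn 1, either way. A call with a gripper value outside its range is refused whole. The fingers move at their own pace and stop on an object; "newtons" is the grip in N (left out, the last holds). Time passes only in rows, so rows that do not move let the fingers close. It gives the time, the measured TCP pose, the force, the opening and the grip force at its end, in the units of the state.
- arm.observe(): the state, without advancing time (a new reading comes with each control period).
- arm.capture(name): name is "scene" or "top"; returns a dict with "pixels" (420x560x3 uint8, red, green, blue), "fx", "fy", "cx", "cy" (pixels), "world_to_cam" (4x4, takes a point from world to camera coordinates). Camera axes: x right, y up, looking along -z (the intrinsics and any distortion apply to the point x, -y, -z); pixel columns grow to the right and rows downward; lengths in mm; the calibration is good to about 2 mm. A picture is of the moment at which its call begins. There is no depth.
- arm.sign_off(): hands the job in; it is judged then, once.
The state is a dict: "clock": time; "q": joint angles; "qvel": joint speeds; "effort": joint torques, N m; "tcp_pos": TCP position; "ee_rot": TCP orientation; "force": force on the tool from outside, world axes, zero at the start; "wrist_torque": the same for the moment, N m; "gripper_width": finger opening in mm; "gripper_force": force on a finger pad.
Only numpy, scipy, OpenCV 4.12 (cv2) and the standard library are available. Lean on these libraries where they do the work, as an engineer would, in place of code of your own. Each camera call takes 0.05 s, during which the arm holds its last target. There are 200 camera calls.

### The job

Pick up the kiln probe (the cream ceramic rod with the flat yellow plug), lay it in the green bench cradle with its rounded tip toward the aluminium guard and the ceramic part centred over the two clips, and press it down until both pairs of spring fingers have snapped around it and it lies home on both seats. The ceramic is brittle: press only as hard as the clips need and stop as soon as each end is home. Leave it released in the clips, and leave the other things on the bench where they are.

Things in the scene. Friction and masses are not known exactly. Their poses are not given: they have to be found in the camera images.
- kiln_probe: straight cream ceramic rod, 16 mm diameter, lying flat; steel ferrule and flat yellow plug at one end. About 85 g. x runs along the rod to the free rounded tip, z up; origin on the rod's underside (8 mm under its axis). Ceramic from x = -75 to +75 mm, ferrule to -96, plug (27 wide, 16 thick) to -129, brass pins to -143. Balance point about x = -20 mm
- sheath_front (a point): point on the rod's axis at probe x = +45 mm; belongs in the clip nearer the guard. The ceramic is brittle: it cracks if a seat pad bears on it with more than 25 N (of which the closed fingers' own pull is about 3 N) or if it is forced on the cradle with over 70 N in all
- sheath_rear (a point): point on the rod's axis at probe x = -45 mm; belongs in the clip away from the guard
- cradle: fixed green base plate 210 x 70 mm, 12 mm thick, with two upward-opening spring clips in line on threaded pillars. Origin: middle of the plate at bench height; x along the cradle toward an upright aluminium guard (near face x = 97 mm, 44 wide, top 90 mm high), z up. The rod belongs along +x over y = 0, origin over origin. Clips at x = +45 and -45 mm, each 12 mm long in x, nothing between them
- bay_front (a point): point of the cradle plate's frame at x = +45, y = 0, z = 53 mm: the rod's axis when home in this clip, if the clip is screwed fully down. Each clip is set by hand 0 to 15 mm higher on its pillar, the two independently; this point does not show it and no reading does, so feel for it
- bay_rear (a point): same at x = -45 mm. Each clip: two sprung steel fingers, lips 28 mm apart 21 mm above the seat pad, throat 10 mm wide 14 mm above it. Laid in the mouth the rod's underside rests 13 mm above the seat; pressed with some 4 to 9 N at the clip it passes the throat after about 6 mm and drops onto the seat, where force climbs steeply within a millimetre
- glaze_jar_blue: loose closed jar of blue glaze, 50 mm wide, 68 mm tall; bystander, origin under its middle
- glaze_jar_ochre: loose closed jar of ochre glaze, 50 mm wide, 68 mm tall; bystander, origin under its middle
- kidney_rib: loose flat orange-red kidney rib, 56 x 80 x 8 mm; bystander, origin under its middle
- stamp: loose teal stamp with a curly stem, 32 mm wide, 94 mm tall; bystander, origin under its foot

How it is judged:
By the outcome, as a careful person would: the job done as asked, in the order asked, and still so for the second after the job is handed in, with the robot touching nothing.
It also fails if it takes over 58 s, if anything falls off the work surface, if the arm or the gripper's body presses on something with over 40 N, if the wrist force passes 120 N, or if a joint passes its speed limit or range.

## Working session

There is one attempt and no reset: what is moved stays moved. The work goes in short steps, Python scripts to look and compute and a tool call to move; the robot and the scene stay as the last step left them, time stands still between calls to the robot, and variables do not carry over. Pictures are saved under pics/ and viewed, at most 10 in all, crops included, and the job is handed in when it is done.

Besides the shell and the picture viewer there is one more tool, called after ">>>" by a JSON object that holds its "name" and its "arguments", one argument or row to a line. step_arm: Moves the arm, as the interface text tells. Its arguments: {"type":"object","properties":{"targets":{"type":"array","items":{"type":"array"}},"newtons":{"type":"number"}},"required":["targets"]}

```bash
mkdir -p pics; python3 - <<'E'
from cell import arm
import cv2,pickle
d={}
for n in("scene","top"):
    c=arm.capture(n);d[n]=c;cv2.imwrite(f"pics/{n}0.png",c["pixels"][:,:,::-1])
    print({k:v for k,v in c.items() if k!="pixels"})
pickle.dump(d,open("c0.pkl","wb"))
print(arm.observe(),arm.hold_point_z)
E
```

```text
{'fx': 452.5421208060758, 'fy': 452.5421208060758, 'cx': 277.7087757694465, 'cy': 207.7679064825179, 'world_to_cam': array([[ 8.52264135e-01, -5.23090716e-01, -4.68478942e-03,
        -4.76242124e+02],
       [ 3.22814151e-01,  5.18867229e-01,  7.91560372e-01,
        -2.16055765e+02],
       [-4.11627098e-01, -6.76130832e-01,  6.11073015e-01,
        -1.28930656e+03],
       [ 0.00000000e+00,  0.00000000e+00,  0.00000000e+00,
         1.00000000e+00]])}
{'fx': 535.2050822024279, 'fy': 535.2050822024279, 'cx': 276.4741177247905, 'cy': 199.96594771856127, 'world_to_cam': array([[-2.81178470e-02, -9.99596170e-01, -4.10889141e-03,
        -7.18782363e-01],
       [ 9.96094505e-01, -2.83630470e-02,  8.36138453e-02,
        -5.80049810e+02],
       [-8.36966202e-02, -1.74180284e-03,  9.96489760e-01,
        -1.36325740e+03],
       [ 0.00000000e+00,  0.00000000e+00,  0.00000000e+00,
         1.00000000e+00]])}
{'clock': 0.1, 'q': array([-1.37068719,  0.70701165, -0.02762228,  1.48490414,  0.0220084 ,
        0.95087477, -0.07549714]), 'qvel': array([ 2.59380780e-03, -2.48745153e-04,  9.70815524e-05, -1.59320514e-03,
       -2.44914616e-04, -5.54871244e-04,  1.42712631e-03]), 'effort': array([ 2.54817191e-03, -8.84265661e+01,  1.23717718e+00, -2.36443627e+01,
        1.71353621e-02,  5.15891821e-03,  1.82281480e-05]), 'tcp_pos': array([137.63749699, 558.07237677, 230.90220362]), 'ee_rot': array([ 1.20605158e-01,  9.92700456e-01, -4.45818841e-04, -4.02275197e-05]), 'force': array([ 0.46430445, -0.63302313, -0.07745009]), 'wrist_torque': array([-0.00817632,  0.03406684, -0.01014444]), 'gripper_force': 0.0, 'gripper_width': 85.49458063585413} 18.700000000000003
```

View pics/scene0.png

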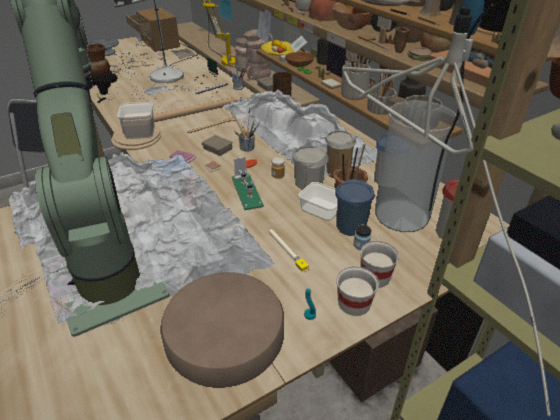

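View pics/top0.png

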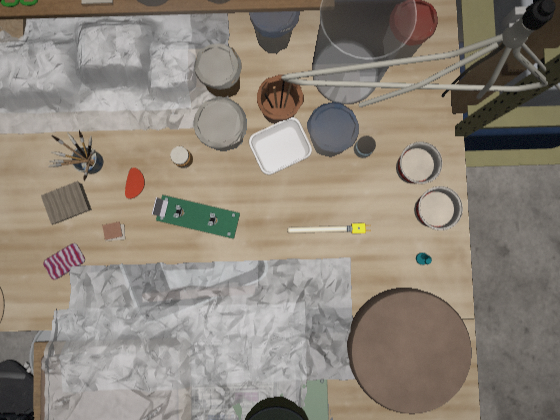

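The scene view shows the green cradle around (247,190) and the probe lying from (272,232) to (303,266). In the top view, the cradle spans (155,205)–(238,225) with the guard at the left (160,207). The probe runs from its tip at (289,230) to the plug at (368,229), with the blue and ochre jars and the stamp off to the right and the rib at (134,183). Next I'll zoom in and segment.

```bash
cat > h.py <<'E'
import numpy as np,cv2
def ray(c,u,v,z):
    M=c["world_to_cam"];R=M[:3,:3];t=M[:3,3]
    d=R.T@np.array([(u-c["cx"])/c["fx"],-(v-c["cy"])/c["fy"],-1.]);o=-R.T@t
    return (o+d*(z-o[2])/d[2])
def proj(c,p):
    q=c["world_to_cam"]@np.append(p,1.)
    return np.array([c["cx"]-c["fx"]*q[0]/q[2],c["cy"]+c["fy"]*q[1]/q[2]])
E
python3 - <<'E'
import pickle;from h import *
d=pickle.load(open("c0.pkl","rb"));c=d["top"];im=c["pixels"]
a=cv2.resize(im[185:250,145:250],None,fx=7,fy=7,interpolation=cv2.INTER_CUBIC)[:300,:735]
a=cv2.resize(im[190:242,148:246],(784,416),interpolation=cv2.INTER_CUBIC)
b=cv2.resize(im[220:240,280:378],(784,160),interpolation=cv2.INTER_CUBIC)
cv2.imwrite("pics/crop1.png",np.vstack([a,b])[:,:,::-1])
hsv=cv2.cvtColor(im,cv2.COLOR_RGB2HSV)
g=cv2.inRange(hsv,(65,80,30),(90,255,160));g[:185]=0;g[245:]=0;g[:,:140]=0;g[:,250:]=0
r=cv2.minAreaRect(cv2.findNonZero(g));print("green",r)
for p in cv2.boxPoints(r):print(p,ray(c,*p,12)[:2])
y=cv2.inRange(hsv,(20,150,150),(35,255,255));y[:220]=0;y[242:]=0;y[:,:340]=0;y[:,380:]=0
r=cv2.minAreaRect(cv2.findNonZero(y));print("yel",r)
for p in cv2.boxPoints(r):print(p,ray(c,*p,12)[:2])
for u,v in((289,230),(350,229)):print(ray(c,u,v,8))
E
```

```text
green ((197.46612548828125, 216.29061889648438), (79.46772003173828, 25.817882537841797), 13.284866333007812)
[155.82918 219.72356] [538.06499295 299.09989433]
[161.76195 194.59657] [603.49676372 282.93710855]
[239.10307 212.85768] [549.8408065   81.38307458]
[233.1703  237.98466] [484.84183551  98.27064878]
yel ((358.5, 227.5), (9.0, 13.0), 90.0)
[352. 223.] [ 515.04704418 -212.05646302]
[365. 223.] [ 514.08992091 -245.88105567]
[365. 232.] [ 490.70369639 -244.89961564]
[352. 232.] [ 491.65714748 -211.12238583]
[501.58487951 -47.57388651   8.        ]
[ 499.69641223 -206.76926735    8.        ]
```

View pics/crop1.png

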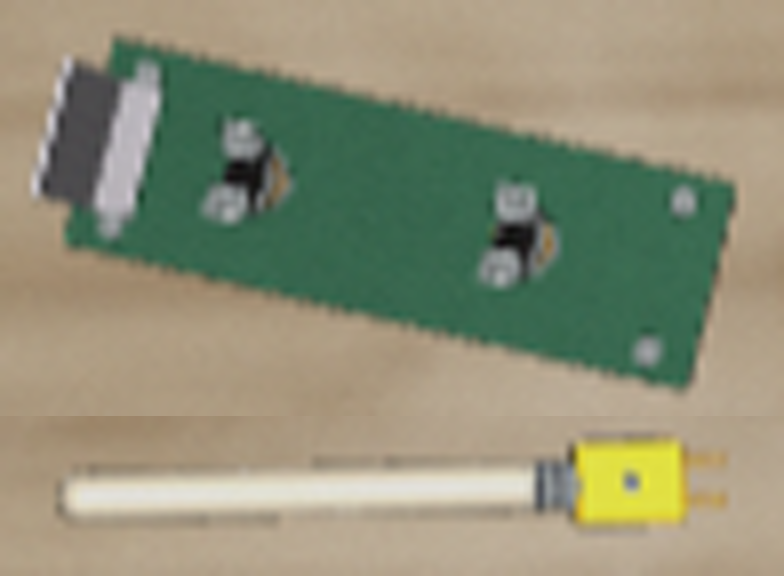

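The crop shows the plate corners at crop (115,38), (736,183), (688,390) and (67,245), and the guard at the left. The probe tip is at (60,495), the ceramic/ferrule joint at (538,487), and the plug spans 575–685.

```bash
python3 - <<'E'
import pickle;from h import *
from scipy.optimize import least_squares
d=pickle.load(open("c0.pkl","rb"));c=d["top"];s=d["scene"]
U=lambda x,y,v0,u0:(u0+(x+.5)/8-.5,v0+(y+.5)/8-.5)
W=np.array([ray(c,*U(x,y,190,148),12)[:2] for x,y in((115,38),(736,183),(688,390),(67,245))])
print(W)
L=np.array([(105,-35),(-105,-35),(-105,35),(105,35)])
def T(p,l):
    C,S=np.cos(p[2]),np.sin(p[2]);return np.array([p[0]+C*l[0]-S*l[1],p[1]+S*l[0]+C*l[1]])
f=lambda p:np.concatenate([T(p,l)-w for l,w in zip(L,W)])
r=least_squares(f,[545,190,1.8]);print("cradle",r.x,np.round(r.fun,1))
P=[ray(c,*U(x,y-416,220,280),z)[:2] for x,y,z in((60,495,8),(538,487,8),(575,482,10),(685,482,16),(575,442,16),(575,523,16),(686,442,16),(686,523,16))]
LP=np.array([(75,0),(-75,0),(-96,0),(-129,0),(-96,-13.5),(-96,13.5),(-129,-13.5),(-129,13.5)])
g=lambda p:np.concatenate([T(p,l)-w for l,w in zip(LP,P)])
q=least_squares(g,[500,-120,1.57]);print("probe",q.x,np.round(q.fun,1))
im=s["pixels"][:,:,::-1].copy()
im=cv2.resize(im[150:290,210:330],None,fx=4,fy=4,interpolation=cv2.INTER_CUBIC)
def dot(p,col):
    u,v=proj(s,p);cv2.circle(im,(int((u-210)*4+2),int((v-150)*4+2)),3,col,1)
for l in L:dot([*T(r.x,l),12],(0,0,255))
for sx in(45,-45):
  for h in(45,60):dot([*T(r.x,(sx,0)),h],(255,0,255))
for l in((97,-22),(97,22)):dot([*T(r.x,l),90],(0,255,255))
for l in((75,0),(-75,0),(-129,0)):dot([*T(q.x,l),12],(0,0,255))
cv2.imwrite("pics/ov.png",im)
E
```

```text
[[604.23132305 282.46927039]
 [550.90536064  80.15904224]
 [483.96270998  97.26882808]
 [536.84554802 298.82824489]]
cradle [543.98623542 189.6813464    1.3149316 ] [ 0.2 -0.1  0.4 -0.9 -0.4 -0.3 -0.1  1.3]
probe [ 502.73497065 -116.47170714    1.56190857] [ 0.2  1.1  0.7  7.  -0.7 -2.1  0.1 -0.3 -0.  -2.5 -0.8 -3.3  0.7  0.5
 -0.1 -0.4]
```

View pics/ov.png

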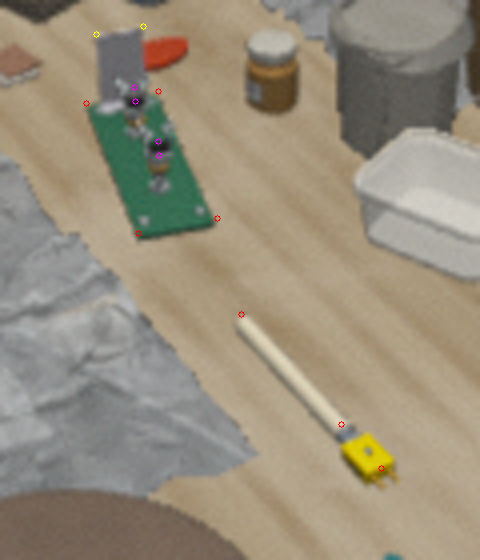

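The cradle fit is good: residuals are about 1 mm and the scene overlay agrees within about 1 px. The probe fits at (502.7, -116.5) with yaw 1.562. Next is the approach.

```bash
cat >> h.py <<'E'
def rows(p0,phi0,wps,fing):
    """wps: (x,y,z,phi,n); tool down; prints rows"""
    p=np.array(p0,float);phi=phi0
    for x,y,z,f,n in wps:
        tgt=np.array([x,y,z]);dp=(tgt-p)/n;df=(f-phi)/n
        for i in range(n):
            ax=np.array([np.cos(phi),np.sin(phi),0]);ay=np.array([np.sin(phi),-np.cos(phi),0])
            print([fing,[round(float(dp@ax)/30,2),round(float(dp@ay)/30,2),round(float(-dp[2])/30,2)],[0,0,round(float(-df/np.radians(6)),2)]],end=", ")
            phi+=df
        p=tgt;print()
def st():
    from cell import arm
    from scipy.spatial.transform import Rotation as R
    s=arm.observe();M=R.from_quat(s["ee_rot"]).as_matrix()
    print("t",round(s["clock"],2),"p",np.round(s["tcp_pos"],1),"phi",round(float(np.arctan2(M[1,0],M[0,0])),4),"z",np.round(M[:,2],3),"F",np.round(s["force"],2),"T",np.round(s["wrist_torque"],3),"w",round(s["gripper_width"],1),round(s["gripper_force"],1))
    return s,M
E
python3 - <<'E'
from h import *
s,M=st()
rows(s["tcp_pos"],np.arctan2(M[1,0],M[0,0]),[(420,320,200,2.4,17),(502.7,-116.5,130,1.562,18)],1)
E
```

```text
t 0.1 p [137.6 558.1 230.9] phi 2.8998 z [-0.    -0.001 -1.   ] F [ 0.46 -0.63 -0.08] T [-0.008  0.034 -0.01 ] w 85.5 0.0
[1, [-0.65, -0.32, 0.06], [0, 0, 0.28]], [1, [-0.66, -0.3, 0.06], [0, 0, 0.28]], [1, [-0.67, -0.28, 0.06], [0, 0, 0.28]], [1, [-0.68, -0.26, 0.06], [0, 0, 0.28]], [1, [-0.68, -0.24, 0.06], [0, 0, 0.28]], [1, [-0.69, -0.22, 0.06], [0, 0, 0.28]], [1, [-0.7, -0.2, 0.06], [0, 0, 0.28]], [1, [-0.7, -0.18, 0.06], [0, 0, 0.28]], [1, [-0.71, -0.16, 0.06], [0, 0, 0.28]], [1, [-0.71, -0.14, 0.06], [0, 0, 0.28]], [1, [-0.71, -0.12, 0.06], [0, 0, 0.28]], [1, [-0.72, -0.1, 0.06], [0, 0, 0.28]], [1, [-0.72, -0.08, 0.06], [0, 0, 0.28]], [1, [-0.72, -0.06, 0.06], [0, 0, 0.28]], [1, [-0.72, -0.03, 0.06], [0, 0, 0.28]], [1, [-0.72, -0.01, 0.06], [0, 0, 0.28]], [1, [-0.72, 0.01, 0.06], [0, 0, 0.28]], 
[1, [-0.66, -0.49, 0.13], [0, 0, 0.44]], [1, [-0.68, -0.46, 0.13], [0, 0, 0.44]], [1, [-0.7, -0.43, 0.13], [0, 0, 0.44]], [1, [-0.72, -0.4, 0.13], [0, 0, 0.44]], [1, [-0.74, -0.36, 0.13], [0, 0, 0.44]], [1, [-0.75, -0.33, 0.13], [0, 0, 0.44]], [1, [-0.77, -0.29, 0.13], [0, 0, 0.44]], [1, [-0.78, -0.26, 0.13], [0, 0, 0.44]], [1, [-0.79, -0.22, 0.13], [0, 0, 0.44]], [1, [-0.8, -0.18, 0.13], [0, 0, 0.44]], [1, [-0.81, -0.14, 0.13], [0, 0, 0.44]], [1, [-0.82, -0.11, 0.13], [0, 0, 0.44]], [1, [-0.82, -0.07, 0.13], [0, 0, 0.44]], [1, [-0.82, -0.03, 0.13], [0, 0, 0.44]], [1, [-0.82, 0.01, 0.13], [0, 0, 0.44]], [1, [-0.82, 0.05, 0.13], [0, 0, 0.44]], [1, [-0.82, 0.08, 0.13], [0, 0, 0.44]], [1, [-0.81, 0.12, 0.13], [0, 0, 0.44]],
```

>>> {"name": "step_arm", "arguments": {
  "targets": [
    [1,[-0.65,-0.32,0.06],[0,0,0.28]],
    [1,[-0.66,-0.3,0.06],[0,0,0.28]],
    [1,[-0.67,-0.28,0.06],[0,0,0.28]],
    [1,[-0.68,-0.26,0.06],[0,0,0.28]],
    [1,[-0.68,-0.24,0.06],[0,0,0.28]],
    [1,[-0.69,-0.22,0.06],[0,0,0.28]],
    [1,[-0.7,-0.2,0.06],[0,0,0.28]],
    [1,[-0.7,-0.18,0.06],[0,0,0.28]],
    [1,[-0.71,-0.16,0.06],[0,0,0.28]],
    [1,[-0.71,-0.14,0.06],[0,0,0.28]],
    [1,[-0.71,-0.12,0.06],[0,0,0.28]],
    [1,[-0.72,-0.1,0.06],[0,0,0.28]]
  ]
}}

```text
clock: 1.3
tcp_pos: [338.1, 389.8, 209.4]
ee_rot: [0.293, 0.956, -0.0, -0.0]
force: [0.6, 0.1, 0.6]
gripper_width: 85.5
gripper_force: 0.0
```

>>> {"name": "step_arm", "arguments": {
  "targets": [
    [1,[-0.72,-0.08,0.06],[0,0,0.28]],
    [1,[-0.72,-0.06,0.06],[0,0,0.28]],
    [1,[-0.72,-0.03,0.06],[0,0,0.28]],
    [1,[-0.72,-0.01,0.06],[0,0,0.28]],
    [1,[-0.72,0.01,0.06],[0,0,0.28]],
    [1,[-0.66,-0.49,0.13],[0,0,0.44]],
    [1,[-0.68,-0.46,0.13],[0,0,0.44]],
    [1,[-0.7,-0.43,0.13],[0,0,0.44]],
    [1,[-0.72,-0.4,0.13],[0,0,0.44]],
    [1,[-0.74,-0.36,0.13],[0,0,0.44]],
    [1,[-0.75,-0.33,0.13],[0,0,0.44]],
    [1,[-0.77,-0.29,0.13],[0,0,0.44]]
  ]
}}

```text
clock: 2.5
tcp_pos: [452.8, 150.3, 173.1]
ee_rot: [0.508, 0.862, -0.0, -0.0]
force: [-0.2, 0.9, -0.6]
gripper_width: 85.7
gripper_force: 0.0
```

>>> {"name": "step_arm", "arguments": {
  "targets": [
    [1,[-0.78,-0.26,0.13],[0,0,0.44]],
    [1,[-0.79,-0.22,0.13],[0,0,0.44]],
    [1,[-0.8,-0.18,0.13],[0,0,0.44]],
    [1,[-0.81,-0.14,0.13],[0,0,0.44]],
    [1,[-0.82,-0.11,0.13],[0,0,0.44]],
    [1,[-0.82,-0.07,0.13],[0,0,0.44]],
    [1,[-0.82,-0.03,0.13],[0,0,0.44]],
    [1,[-0.82,0.01,0.13],[0,0,0.44]],
    [1,[-0.82,0.05,0.13],[0,0,0.44]],
    [1,[-0.82,0.08,0.13],[0,0,0.44]],
    [1,[-0.81,0.12,0.13],[0,0,0.44]],
    [1,[0,0,0],[0,0,0]]
  ]
}}

```text
clock: 3.7
tcp_pos: [504.8, -117.9, 129.9]
ee_rot: [0.709, 0.706, -0.001, 0.0]
force: [-0.3, 0.6, 0.7]
gripper_width: 85.3
gripper_force: 0.0
```

```bash
python3 - <<'E'
from h import *
s,M=st()
rows(s["tcp_pos"],np.arctan2(M[1,0],M[0,0]),[(502.7,-116.5,30,1.562,4),(502.7,-116.5,3,1.562,3)],1)
E
```

```text
t 3.7 p [ 504.8 -117.9  129.9] phi 1.5668 z [-0.001 -0.002 -1.   ] F [-0.32  0.59  0.71] T [ 0.071 -0.007 -0.044] w 85.3 0.0
[1, [0.01, -0.02, 0.83], [0, 0, 0.01]], [1, [0.01, -0.02, 0.83], [0, 0, 0.01]], [1, [0.01, -0.02, 0.83], [0, 0, 0.01]], [1, [0.01, -0.02, 0.83], [0, 0, 0.01]], 
[1, [0.0, 0.0, 0.3], [0, 0, -0.0]], [1, [0.0, 0.0, 0.3], [0, 0, -0.0]], [1, [0.0, 0.0, 0.3], [0, 0, -0.0]],
```

>>> {"name": "step_arm", "arguments": {
  "targets": [
    [1,[0.01,-0.02,0.83],[0,0,0.01]],
    [1,[0.01,-0.02,0.83],[0,0,0.01]],
    [1,[0.01,-0.02,0.83],[0,0,0.01]],
    [1,[0.01,-0.02,0.83],[0,0,0.01]],
    [1,[0,0,0.3],[0,0,0]],
    [1,[0,0,0.3],[0,0,0]],
    [1,[0,0,0.25],[0,0,0]],
    [1,[0,0,0],[0,0,0]],
    [1,[0,0,0],[0,0,0]]
  ],
  "newtons": 30
}}

```text
clock: 4.6
tcp_pos: [502.9, -113.7, 5.9]
ee_rot: [0.708, 0.706, 0.0, 0.0]
force: [0.4, -0.5, 0.0]
gripper_width: 85.3
gripper_force: 0.0
```

>>> {"name": "step_arm", "arguments": {
  "targets": [
    [-1,[0,0,0],[0,0,0]],
    [-1,[0,0,0],[0,0,0]],
    [-1,[0,0,0],[0,0,0]],
    [-1,[0,0,0],[0,0,0]],
    [-1,[0,0,0],[0,0,0]],
    [-1,[0,0,0],[0,0,0]],
    [-1,[0,0,0],[0,0,0]],
    [-1,[0,0,0],[0,0,0]]
  ],
  "newtons": 30
}}

```text
clock: 5.4
tcp_pos: [502.7, -113.7, 5.6]
ee_rot: [0.708, 0.706, 0.0, 0.0]
force: [-1.9, -0.5, 5.8]
gripper_width: 15.0
gripper_force: 30.2
```

>>> {"name": "step_arm", "arguments": {
  "targets": [
    [-1,[0,0,-0.3],[0,0,0]],
    [-1,[0,0,-0.8],[0,0,0]],
    [-1,[0,0,-0.9],[0,0,0]],
    [-1,[0,0,-0.9],[0,0,0]],
    [-1,[0,0,-0.9],[0,0,0]],
    [-1,[0,0,-0.9],[0,0,0]],
    [-1,[0,0,0],[0,0,0]],
    [-1,[0,0,0],[0,0,0]]
  ],
  "newtons": 30
}}

```text
clock: 6.2
tcp_pos: [502.6, -113.6, 146.8]
ee_rot: [0.708, 0.706, 0.0, 0.0]
force: [-0.3, -0.1, -2.0]
gripper_width: 14.6
gripper_force: 29.5
```

```bash
python3 - <<'E'
from h import *
from cell import arm
s,M=st()
out=[]
for n in("top","scene"):
    c=arm.capture(n);im=c["pixels"]
    u,v=proj(c,s["tcp_pos"]);u,v=int(u),int(v)
    print(n,u,v)
    out.append(cv2.resize(im[max(0,v-50):v+50,u-65:u+65],(390*1,300),interpolation=cv2.INTER_CUBIC))
cv2.imwrite("pics/grip.png",np.hstack(out)[:,:,::-1])
# dest: rod x=+2.8 at grip
C,S=np.cos(1.315),np.sin(1.315)
x,y=544+2.8*C,189.7+2.8*S;print(x,y)
rows(s["tcp_pos"],np.arctan2(M[1,0],M[0,0]),[(x,y,130,1.315,15)],-1)
E
```

```text
t 6.2 p [ 502.6 -113.6  146.8] phi 1.5678 z [ 0.001 -0.    -1.   ] F [-0.34 -0.15 -2.05] T [ 0.    -0.007  0.031] w 14.6 29.5
top 318 227
scene 281 206
544.7084445333973 192.40889393352703
[-1, [0.68, 0.09, 0.04], [0, 0, 0.16]], [-1, [0.68, 0.08, 0.04], [0, 0, 0.16]], [-1, [0.68, 0.07, 0.04], [0, 0, 0.16]], [-1, [0.68, 0.06, 0.04], [0, 0, 0.16]], [-1, [0.68, 0.05, 0.04], [0, 0, 0.16]], [-1, [0.69, 0.03, 0.04], [0, 0, 0.16]], [-1, [0.69, 0.02, 0.04], [0, 0, 0.16]], [-1, [0.69, 0.01, 0.04], [0, 0, 0.16]], [-1, [0.69, -0.0, 0.04], [0, 0, 0.16]], [-1, [0.69, -0.01, 0.04], [0, 0, 0.16]], [-1, [0.69, -0.02, 0.04], [0, 0, 0.16]], [-1, [0.69, -0.04, 0.04], [0, 0, 0.16]], [-1, [0.68, -0.05, 0.04], [0, 0, 0.16]], [-1, [0.68, -0.06, 0.04], [0, 0, 0.16]], [-1, [0.68, -0.07, 0.04], [0, 0, 0.16]],
```

View pics/grip.png

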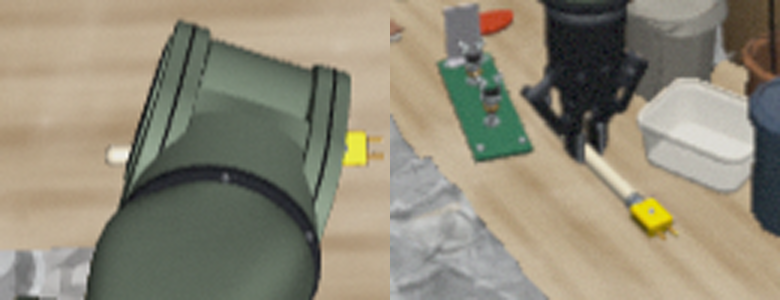

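The rod is held level. In the top crop the tip is at (106,155) and the plug end at (367,148), so I can check where along the rod the grip is.

```bash
python3 - <<'E'
import pickle;from h import *
c=pickle.load(open("c0.pkl","rb"))["top"]
t=ray(c,253+106/3-.3,177+155/3-.3,149);p=ray(c,253+367/3-.3,177+148/3-.3,154);print(t,p,np.linalg.norm(t-p),"rod x at grip (tip)",75-(t[1]+113.6),"(plug)",-129+(-113.6-p[1]))
E
```

```text
[501.6558611  -42.59541193 149.        ] [ 501.20807843 -245.97696682  154.        ] 203.4434992251299 rod x at grip (tip) 3.995411931295152 (plug) 3.3769668167925317
```

>>> {"name": "step_arm", "arguments": {
  "targets": [
    [-1,[0.68,0.09,0.04],[0,0,0.16]],
    [-1,[0.68,0.08,0.04],[0,0,0.16]],
    [-1,[0.68,0.07,0.04],[0,0,0.16]],
    [-1,[0.68,0.06,0.04],[0,0,0.16]],
    [-1,[0.68,0.05,0.04],[0,0,0.16]],
    [-1,[0.69,0.03,0.04],[0,0,0.16]],
    [-1,[0.69,0.02,0.04],[0,0,0.16]],
    [-1,[0.69,0.01,0.04],[0,0,0.16]]
  ]
}}

```text
clock: 7.1
tcp_pos: [524.7, 50.3, 135.9]
ee_rot: [0.754, 0.657, -0.001, -0.0]
force: [-0.4, 0.1, -0.3]
gripper_width: 14.5
gripper_force: 29.6
```

>>> {"name": "step_arm", "arguments": {
  "targets": [
    [-1,[0.69,0,0.04],[0,0,0.16]],
    [-1,[0.69,-0.01,0.04],[0,0,0.16]],
    [-1,[0.69,-0.02,0.04],[0,0,0.16]],
    [-1,[0.69,-0.04,0.04],[0,0,0.16]],
    [-1,[0.68,-0.05,0.04],[0,0,0.16]],
    [-1,[0.68,-0.06,0.04],[0,0,0.16]],
    [-1,[0.68,-0.07,0.04],[0,0,0.16]],
    [-1,[0,0,0],[0,0,0]],
    [-1,[0,0,0],[0,0,0]]
  ]
}}

```text
clock: 8.0
tcp_pos: [544.1, 192.2, 127.6]
ee_rot: [0.791, 0.612, -0.001, 0.0]
force: [0.3, 0.2, -1.5]
gripper_width: 14.4
gripper_force: 29.6
```

```bash
python3 - <<'E'
from h import *
from cell import arm
s,M=st()
out=[]
for n in("top","scene"):
    c=arm.capture(n);im=c["pixels"]
    u,v=proj(c,s["tcp_pos"]);u,v=int(u),int(v)
    print(n,u,v)
    out.append(cv2.resize(im[max(0,v-50):v+50,u-65:u+65],(390*1,300),interpolation=cv2.INTER_CUBIC))
cv2.imwrite("pics/over.png",np.hstack(out)[:,:,::-1])
E
```

```text
t 8.0 p [544.1 192.2 127.6] phi 1.3169 z [-0.001 -0.001 -1.   ] F [ 0.34  0.19 -1.53] T [ 0.002 -0.019 -0.018] w 14.4 29.6
top 189 213
scene 244 161
```

View pics/over.png

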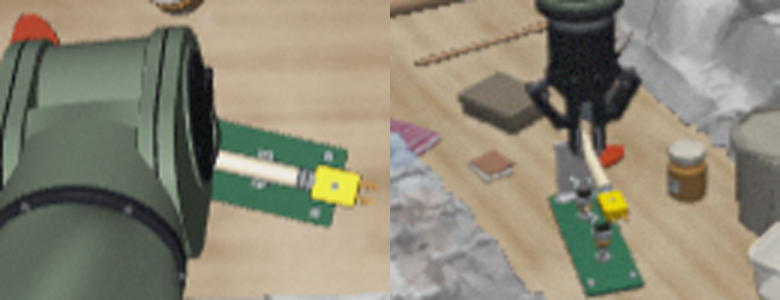

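The rod is over the cradle with the plug on the rear side, in line with it. Now I'll lower to just above the highest possible mouth contact (TCP about 79).

>>> {"name": "step_arm", "arguments": {
  "targets": [
    [-1,[0.04,0.02,0.5],[0,0,0]],
    [-1,[0,0,0.5],[0,0,0]],
    [-1,[0,0,0.4],[0,0,0]],
    [-1,[0,0,0.1],[0,0,0]],
    [-1,[0,0,0],[0,0,0]],
    [-1,[0,0,0],[0,0,0]]
  ],
  "newtons": 20
}}

```text
clock: 8.7
tcp_pos: [545.7, 193.4, 83.9]
ee_rot: [0.791, 0.612, 0.0, 0.0]
force: [-0.2, 0.4, -0.6]
gripper_width: 14.4
gripper_force: 29.5
```

```bash
python3 - <<'E'
from h import *
st()
E
```

```text
t 8.7 p [545.7 193.4  83.9] phi 1.3162 z [ 0.001  0.    -1.   ] F [-0.21  0.41 -0.6 ] T [ 0.004 -0.009 -0.02 ] w 14.4 29.5
```

>>> {"name": "step_arm", "arguments": {
  "targets": [
    [-1,[0,0,0.05],[0,0,0]],
    [-1,[0,0,0.05],[0,0,0]],
    [-1,[0,0,0],[0,0,0]]
  ]
}}

```text
clock: 9.0
tcp_pos: [545.4, 193.5, 80.4]
ee_rot: [0.791, 0.612, -0.0, 0.0]
force: [0.4, -0.5, -0.8]
gripper_width: 14.7
gripper_force: 29.5
```

```bash
python3 - <<'E'
from h import *
st()
E
```

```text
t 9.0 p [545.4 193.5  80.4] phi 1.3165 z [-0. -0. -1.] F [ 0.43 -0.49 -0.81] T [0.059 0.013 0.061] w 14.7 29.5
```

>>> {"name": "step_arm", "arguments": {
  "targets": [
    [-1,[0,0,0.05],[0,0,0]],
    [-1,[0,0,0.05],[0,0,0]],
    [-1,[0,0,0],[0,0,0]]
  ]
}}

```text
clock: 9.3
tcp_pos: [545.3, 193.4, 77.2]
ee_rot: [0.791, 0.612, -0.0, -0.0]
force: [0.5, -0.1, -1.7]
gripper_width: 14.7
gripper_force: 29.5
```

>>> {"name": "step_arm", "arguments": {
  "targets": [
    [-1,[0,0,0.05],[0,0,0]],
    [-1,[0,0,0.05],[0,0,0]],
    [-1,[0,0,0],[0,0,0]]
  ]
}}

```text
clock: 9.6
tcp_pos: [545.5, 193.4, 74.4]
ee_rot: [0.791, 0.612, 0.0, 0.0]
force: [1.2, -1.2, 4.0]
gripper_width: 14.5
gripper_force: 29.9
```

```bash
python3 - <<'E'
from h import *
st()
E
```

```text
t 9.6 p [545.5 193.4  74.4] phi 1.3164 z [ 0. -0. -1.] F [ 1.19 -1.17  3.98] T [-0.196 -0.112  0.05 ] w 14.5 29.9
```

>>> {"name": "step_arm", "arguments": {
  "targets": [
    [-1,[0,0,0.02],[0,0,0]],
    [-1,[0,0,0],[0,0,0]],
    [-1,[0,0,0],[0,0,0]]
  ]
}}

```text
clock: 9.9
tcp_pos: [545.5, 193.5, 73.9]
ee_rot: [0.791, 0.612, 0.0, 0.0]
force: [0.3, 0.2, 4.4]
gripper_width: 14.2
gripper_force: 30.0
```

```bash
python3 - <<'E'
from h import *
from cell import arm
st()
for i in range(4):
    arm.capture("top");st()
E
```

```text
t 9.9 p [545.5 193.5  73.9] phi 1.3164 z [ 0. -0. -1.] F [0.29 0.2  4.43] T [-0.264 -0.115  0.055] w 14.2 30.0
t 9.95 p [545.5 193.5  73.9] phi 1.3164 z [ 0. -0. -1.] F [ 1.15 -0.11  5.39] T [-0.231 -0.118  0.06 ] w 14.5 30.0
t 10.0 p [545.5 193.5  73.9] phi 1.3165 z [ 0. -0. -1.] F [ 0.79 -0.46  4.28] T [-0.229 -0.159  0.027] w 14.5 30.0
t 10.05 p [545.5 193.5  73.9] phi 1.3165 z [ 0. -0. -1.] F [ 1.58 -0.12  4.55] T [-0.202 -0.146  0.001] w 14.4 30.0
t 10.1 p [545.5 193.5  73.9] phi 1.3164 z [ 0. -0. -1.] F [0.41 0.45 4.99] T [-0.228 -0.171  0.026] w 14.4 30.0
```

The forces indicate the rear clip touched first, so it is set about 11 mm high. I'll tilt the tip down about the rear contact until the front touches.

>>> {"name": "step_arm", "arguments": {
  "targets": [
    [-1,[0,0.02,0.02],[0,-0.17,0]],
    [-1,[0,0,0.02],[0,-0.17,0]],
    [-1,[0,0,0],[0,0,0]]
  ]
}}

```text
clock: 10.4
tcp_pos: [545.8, 194.0, 72.2]
ee_rot: [0.791, 0.612, -0.015, 0.011]
force: [-0.0, 0.8, 2.8]
gripper_width: 14.6
gripper_force: 29.9
```

```bash
python3 - <<'E'
from h import *
from cell import arm
st();arm.capture("top");st()
E
```

```text
t 10.4 p [545.8 194.   72.2] phi 1.3177 z [-0.01  -0.036 -0.999] F [-0.03  0.8   2.76] T [ 0.044 -0.091 -0.032] w 14.6 29.9
t 10.45 p [545.9 193.9  72.3] phi 1.3174 z [-0.009 -0.035 -0.999] F [-0.15  1.04  3.7 ] T [ 0.241 -0.097  0.016] w 14.6 29.9
```

>>> {"name": "step_arm", "arguments": {
  "targets": [
    [-1,[0,0,0.03],[0,-0.17,0]],
    [-1,[0,0,0.03],[0,-0.17,0]],
    [-1,[0,0,0],[0,0,0]]
  ]
}}

```text
clock: 10.75
tcp_pos: [546.1, 193.7, 70.7]
ee_rot: [0.79, 0.612, -0.029, 0.022]
force: [0.5, 0.1, 4.6]
gripper_width: 14.7
gripper_force: 29.9
```

```bash
python3 - <<'E'
from h import *
from cell import arm
st();arm.capture("top");st()
E
```

```text
t 10.75 p [546.1 193.7  70.7] phi 1.3172 z [-0.018 -0.07  -0.997] F [0.52 0.14 4.61] T [ 0.235 -0.203 -0.071] w 14.7 29.9
t 10.8 p [546.1 193.7  70.7] phi 1.317 z [-0.018 -0.07  -0.997] F [1.17 2.13 3.49] T [ 0.382 -0.211 -0.055] w 14.5 29.9
```

The front touched at about 2° of tilt, so the front clip is about 3 mm lower than the rear. I'll go back to that tilt and release the rod into the mouths.

>>> {"name": "step_arm", "arguments": {
  "targets": [
    [-1,[0,0,-0.02],[0,0.17,0]],
    [-1,[0,0,-0.03],[0,0.17,0]],
    [-1,[0,0,0],[0,0,0]],
    [-0.4,[0,0,0],[0,0,0]],
    [-0.4,[0,0,0],[0,0,0]],
    [0,[0,0,0],[0,0,0]],
    [0,[0,0,0],[0,0,0]],
    [0,[0,0,0],[0,0,0]]
  ]
}}

```text
clock: 11.6
tcp_pos: [545.9, 193.4, 72.2]
ee_rot: [0.791, 0.612, -0.014, 0.011]
force: [-0.6, 0.3, 0.7]
gripper_width: 42.9
gripper_force: 0.0
```

```bash
python3 - <<'E'
from h import *
st()
E
```

```text
t 11.6 p [545.9 193.4  72.2] phi 1.3165 z [-0.009 -0.035 -0.999] F [-0.65  0.28  0.69] T [-0.001  0.013  0.033] w 42.9 0.0
```

>>> {"name": "step_arm", "arguments": {
  "targets": [
    [0,[0,0,-0.5],[0,0.33,0]],
    [0,[0,0,-0.8],[0,0,0]],
    [0,[0,0,-0.2],[0,0,0]],
    [-1,[0,0,0],[0,0,0]],
    [-1,[0,0,0],[0,0,0]],
    [-1,[0,0,0],[0,0,0]],
    [-1,[0,0,0],[0,0,0]],
    [-1,[0,0,0],[0,0,0]]
  ]
}}

```text
clock: 12.4
tcp_pos: [546.0, 193.8, 116.9]
ee_rot: [0.791, 0.612, -0.001, 0.0]
force: [0.1, -0.1, 0.5]
gripper_width: -0.0
gripper_force: 0.0
```

```bash
python3 - <<'E'
from h import *
from cell import arm
s,M=st()
out=[]
for n in("top","scene"):
    c=arm.capture(n);im=c["pixels"]
    u,v=proj(c,[544,190,60]);u,v=int(u),int(v)
    print(n,u,v)
    out.append(cv2.resize(im[max(0,v-50):v+50,u-65:u+65],(390*1,300),interpolation=cv2.INTER_CUBIC))
cv2.imwrite("pics/rest.png",np.hstack(out)[:,:,::-1])
C,S=np.cos(1.315),np.sin(1.315)
rows(s["tcp_pos"],np.arctan2(M[1,0],M[0,0]),[(544+25*C,189.7+25*S,s["tcp_pos"][2],1.315,2)],-1)
E
```

```text
t 12.4 p [546.  193.8 116.9] phi 1.3165 z [-0.001 -0.001 -1.   ] F [ 0.06 -0.12  0.51] T [ 0.043  0.004 -0.01 ] w -0.0 0.0
top 194 215
scene 246 177
[-1, [0.34, -0.01, -0.0], [0, 0, 0.01]], [-1, [0.34, -0.01, -0.0], [0, 0, 0.01]],
```

View pics/rest.png

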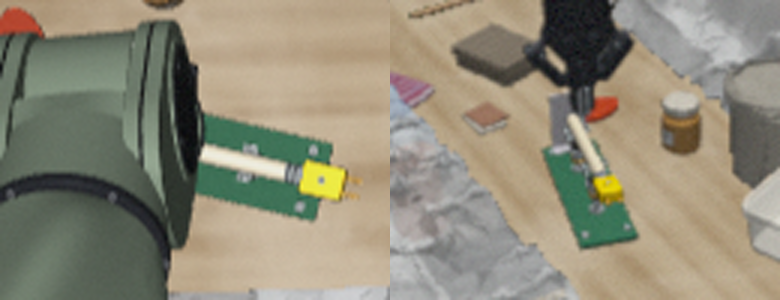

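The rod rests in both mouths, with the plug's rear edge at top crop (345,182).

```bash
python3 - <<'E'
import pickle;from h import *
c=pickle.load(open("c0.pkl","rb"))["top"]
C,S=np.cos(1.315),np.sin(1.315);ax=np.array([C,S]);o=np.array([544,189.7])
from cell import arm
im=arm.capture("top")["pixels"];hsv=cv2.cvtColor(im,cv2.COLOR_RGB2HSV)
y=cv2.inRange(hsv,(20,150,120),(35,255,255));y[:205]=0;y[240:]=0;y[:,:215]=0;y[:,260:]=0
pts=cv2.findNonZero(y)[:,0]
W=np.array([ray(c,*p,84)[:2] for p in pts]);L=np.c_[(W-o)@ax,(W-o)@[-S,C]]
print(len(pts),L.min(0),L.max(0),"plug middle",L.mean(0),"expect -112.5,0")
E
```

```text
145 [-128.10029813  -13.15141378] [-91.62939236  13.46448308] plug middle [-109.58576042    0.36584398] expect -112.5,0
```

Allowing for the ferrule collar, the rod is centred within about 1 mm. Next I'll press the front end with shut fingers at x ≈ +25.

>>> {"name": "step_arm", "arguments": {
  "targets": [
    [-1,[0.34,-0.01,0],[0,0,0]],
    [-1,[0.34,-0.01,0.2],[0,0,0]],
    [-1,[0,0,0.6],[0,0,0]],
    [-1,[0,0,0.2],[0,0,0]],
    [-1,[0,0,0],[0,0,0]],
    [-1,[0,0,0],[0,0,0]]
  ]
}}

```text
clock: 13.15
tcp_pos: [550.9, 213.8, 87.6]
ee_rot: [0.791, 0.612, -0.0, 0.0]
force: [1.1, -0.5, -0.1]
gripper_width: -0.1
gripper_force: 0.0
```

>>> {"name": "step_arm", "arguments": {
  "targets": [
    [-1,[0,0,0.05],[0,0,0]],
    [-1,[0,0,0.05],[0,0,0]],
    [-1,[0,0,0],[0,0,0]]
  ]
}}

```text
clock: 13.45
tcp_pos: [550.7, 213.7, 84.3]
ee_rot: [0.791, 0.612, -0.0, 0.0]
force: [0.7, 0.6, -0.3]
gripper_width: -0.2
gripper_force: 0.0
```

>>> {"name": "step_arm", "arguments": {
  "targets": [
    [-1,[0,0,0.05],[0,0,0]],
    [-1,[0,0,0],[0,0,0]]
  ]
}}

```text
clock: 13.65
tcp_pos: [550.6, 213.7, 82.7]
ee_rot: [0.791, 0.612, -0.0, 0.0]
force: [0.4, -0.7, -0.5]
gripper_width: -0.2
gripper_force: 0.0
```

>>> {"name": "step_arm", "arguments": {
  "targets": [
    [-1,[0,0,0.05],[0,0,0]],
    [-1,[0,0,0],[0,0,0]]
  ]
}}

```text
clock: 13.85
tcp_pos: [550.6, 213.7, 81.1]
ee_rot: [0.791, 0.612, -0.001, 0.0]
force: [0.1, 0.3, 0.4]
gripper_width: -0.3
gripper_force: 0.0
```

>>> {"name": "step_arm", "arguments": {
  "targets": [
    [-1,[0,0,0.05],[0,0,0]],
    [-1,[0,0,0],[0,0,0]]
  ]
}}

```text
clock: 14.05
tcp_pos: [550.8, 213.8, 79.8]
ee_rot: [0.791, 0.612, -0.0, 0.0]
force: [-0.7, 1.6, 3.2]
gripper_width: -0.1
gripper_force: 1.5
```

>>> {"name": "step_arm", "arguments": {
  "targets": [
    [-1,[0,0,0.04],[0,0,0]],
    [-1,[0,0,0],[0,0,0]]
  ]
}}

```text
clock: 14.25
tcp_pos: [550.9, 213.9, 78.8]
ee_rot: [0.791, 0.612, -0.0, 0.0]
force: [-0.4, 1.2, 5.4]
gripper_width: 0.2
gripper_force: 2.9
```

>>> {"name": "step_arm", "arguments": {
  "targets": [
    [-1,[0,0,0.04],[0,0,0]],
    [-1,[0,0,0],[0,0,0]]
  ]
}}

```text
clock: 14.45
tcp_pos: [551.0, 214.0, 77.7]
ee_rot: [0.791, 0.612, 0.0, 0.0]
force: [0.2, 0.8, 6.4]
gripper_width: -0.1
gripper_force: 3.3
```

>>> {"name": "step_arm", "arguments": {
  "targets": [
    [-1,[0,0,0.04],[0,0,0]],
    [-1,[0,0,0],[0,0,0]]
  ]
}}

```text
clock: 14.65
tcp_pos: [551.0, 214.0, 76.5]
ee_rot: [0.791, 0.612, 0.0, 0.0]
force: [-0.2, 0.9, 6.3]
gripper_width: 0.3
gripper_force: 3.4
```

>>> {"name": "step_arm", "arguments": {
  "targets": [
    [-1,[0,0,0.03],[0,0,0]],
    [-1,[0,0,0],[0,0,0]]
  ]
}}

```text
clock: 14.85
tcp_pos: [551.0, 214.0, 75.6]
ee_rot: [0.791, 0.612, 0.0, 0.0]
force: [-0.3, 1.9, 6.5]
gripper_width: -0.2
gripper_force: 3.2
```

>>> {"name": "step_arm", "arguments": {
  "targets": [
    [-1,[0,0,0.03],[0,0,0]],
    [-1,[0,0,0],[0,0,0]]
  ]
}}

```text
clock: 15.05
tcp_pos: [550.8, 213.9, 74.4]
ee_rot: [0.791, 0.612, -0.0, 0.0]
force: [0.5, 1.2, 0.9]
gripper_width: 0.1
gripper_force: 0.7
```

The front snapped past its throat. I'll follow it down gently to feel the seat.

>>> {"name": "step_arm", "arguments": {
  "targets": [
    [-1,[0,0,0.04],[0,0,0]],
    [-1,[0,0,0],[0,0,0]]
  ]
}}

```text
clock: 15.25
tcp_pos: [550.5, 213.6, 72.9]
ee_rot: [0.791, 0.612, -0.001, 0.0]
force: [0.4, -0.8, 0.7]
gripper_width: 0.1
gripper_force: 0.1
```

>>> {"name": "step_arm", "arguments": {
  "targets": [
    [-1,[0,0,0.03],[0,0,0]],
    [-1,[0,0,0],[0,0,0]]
  ]
}}

```text
clock: 15.45
tcp_pos: [550.7, 213.6, 72.3]
ee_rot: [0.791, 0.612, -0.001, 0.0]
force: [-0.2, 0.1, 3.0]
gripper_width: 0.1
gripper_force: 1.7
```

>>> {"name": "step_arm", "arguments": {
  "targets": [
    [-1,[0,0,0.03],[0,0,0]],
    [-1,[0,0,0],[0,0,0]]
  ]
}}

```text
clock: 15.65
tcp_pos: [550.8, 213.5, 71.7]
ee_rot: [0.791, 0.612, -0.0, 0.001]
force: [-2.1, -1.2, 9.6]
gripper_width: -0.0
gripper_force: 4.2
```

Force climbs steeply at the seat (9.6 N), so the front is home. Now the rear, at x ≈ -25.

>>> {"name": "step_arm", "arguments": {
  "targets": [
    [-1,[0,0,-0.5],[0,0,0]],
    [-1,[0,0,-0.5],[0,0,0]],
    [-1,[-0.56,0,0],[0,0,0]],
    [-1,[-0.56,0,0],[0,0,0]],
    [-1,[-0.56,0,0],[0,0,0]],
    [-1,[0,0,0.3],[0,0,0]],
    [-1,[0,0,0.15],[0,0,0]],
    [-1,[0,0,0],[0,0,0]],
    [-1,[0,0,0],[0,0,0]]
  ]
}}

```text
clock: 16.55
tcp_pos: [537.9, 165.6, 87.7]
ee_rot: [0.791, 0.612, -0.001, 0.0]
force: [0.4, 1.4, -0.4]
gripper_width: -0.3
gripper_force: 0.0
```

```bash
python3 - <<'E'
from h import *
s,M=st()
C,S=np.cos(1.315),np.sin(1.315);d=s["tcp_pos"][:2]-[544,189.7];print(d@[C,S],d@[-S,C])
E
```

```text
t 16.55 p [537.9 165.6  87.7] phi 1.3172 z [-0.001 -0.001 -1.   ] F [ 0.41  1.43 -0.42] T [-0.008 -0.007  0.046] w -0.3 0.0
-24.876833148713647 -0.2466268773163538
```

>>> {"name": "step_arm", "arguments": {
  "targets": [
    [-1,[0,0,0.05],[0,0,0]],
    [-1,[0,0,0.05],[0,0,0]],
    [-1,[0,0,0],[0,0,0]]
  ]
}}

```text
clock: 16.85
tcp_pos: [538.0, 165.1, 84.8]
ee_rot: [0.791, 0.612, -0.0, 0.0]
force: [1.0, 0.2, 1.0]
gripper_width: -0.1
gripper_force: 0.1
```

>>> {"name": "step_arm", "arguments": {
  "targets": [
    [-1,[0,0,0.05],[0,0,0]],
    [-1,[0,0,0],[0,0,0]]
  ]
}}

```text
clock: 17.05
tcp_pos: [538.0, 164.9, 83.4]
ee_rot: [0.791, 0.612, -0.0, 0.0]
force: [-0.3, -0.2, 1.1]
gripper_width: -0.1
gripper_force: 0.9
```

>>> {"name": "step_arm", "arguments": {
  "targets": [
    [-1,[0,0,0.05],[0,0,0]],
    [-1,[0,0,0],[0,0,0]]
  ]
}}

```text
clock: 17.25
tcp_pos: [538.0, 164.8, 81.9]
ee_rot: [0.791, 0.612, -0.001, 0.0]
force: [-0.4, -1.0, 2.4]
gripper_width: -0.0
gripper_force: 1.2
```

>>> {"name": "step_arm", "arguments": {
  "targets": [
    [-1,[0,0,0.05],[0,0,0]],
    [-1,[0,0,0],[0,0,0]]
  ]
}}

```text
clock: 17.45
tcp_pos: [538.0, 164.8, 80.4]
ee_rot: [0.791, 0.612, -0.001, 0.0]
force: [0.5, -0.6, 1.4]
gripper_width: -0.2
gripper_force: 0.9
```

>>> {"name": "step_arm", "arguments": {
  "targets": [
    [-1,[0,0,0.04],[0,0,0]],
    [-1,[0,0,0],[0,0,0]]
  ]
}}

```text
clock: 17.65
tcp_pos: [538.0, 164.7, 79.2]
ee_rot: [0.791, 0.612, -0.0, 0.0]
force: [0.3, -1.4, 2.7]
gripper_width: 0.4
gripper_force: 1.1
```

>>> {"name": "step_arm", "arguments": {
  "targets": [
    [-1,[0,0,0.04],[0,0,0]],
    [-1,[0,0,0],[0,0,0]]
  ]
}}

```text
clock: 17.85
tcp_pos: [538.0, 164.8, 77.9]
ee_rot: [0.791, 0.612, -0.001, 0.0]
force: [0.6, -0.7, 2.2]
gripper_width: -0.1
gripper_force: 1.0
```

>>> {"name": "step_arm", "arguments": {
  "targets": [
    [-1,[0,0,0.04],[0,0,0]],
    [-1,[0,0,0],[0,0,0]]
  ]
}}

```text
clock: 18.05
tcp_pos: [537.9, 165.0, 76.6]
ee_rot: [0.791, 0.612, -0.0, 0.0]
force: [-0.5, -0.5, 0.4]
gripper_width: -0.0
gripper_force: 0.1
```

>>> {"name": "step_arm", "arguments": {
  "targets": [
    [-1,[0,0,0.03],[0,0,0]],
    [-1,[0,0,0],[0,0,0]]
  ]
}}

```text
clock: 18.25
tcp_pos: [537.8, 165.1, 75.7]
ee_rot: [0.791, 0.612, -0.001, 0.0]
force: [-1.2, 0.9, -1.2]
gripper_width: -0.0
gripper_force: 0.0
```

>>> {"name": "step_arm", "arguments": {
  "targets": [
    [-1,[0,0,0.04],[0,0,0]],
    [-1,[0,0,0],[0,0,0]]
  ]
}}

```text
clock: 18.45
tcp_pos: [537.9, 165.0, 74.5]
ee_rot: [0.791, 0.612, -0.001, 0.0]
force: [-0.7, 0.2, -0.1]
gripper_width: 0.3
gripper_force: 0.0
```

>>> {"name": "step_arm", "arguments": {
  "targets": [
    [-1,[0,0,0.03],[0,0,0]],
    [-1,[0,0,0],[0,0,0]]
  ]
}}

```text
clock: 18.65
tcp_pos: [537.9, 165.0, 73.7]
ee_rot: [0.791, 0.612, -0.0, 0.0]
force: [0.1, 0.3, 0.1]
gripper_width: 0.0
gripper_force: 0.0
```

```bash
python3 - <<'E'
from h import *
from cell import arm
s,M=st()
out=[]
for n in("top","scene"):
    c=arm.capture(n);im=c["pixels"]
    u,v=proj(c,[536,160,60]);u,v=int(u),int(v)
    out.append(cv2.resize(im[v-38:v+38,u-50:u+50],(400,304),interpolation=cv2.INTER_CUBIC))
cv2.imwrite("pics/rear.png",np.hstack(out)[:,:,::-1])
E
```

```text
t 18.65 p [537.9 165.   73.7] phi 1.3164 z [-0.    -0.001 -1.   ] F [0.09 0.34 0.09] T [-0.02  -0.024 -0.026] w 0.0 0.0
```

View pics/rear.png

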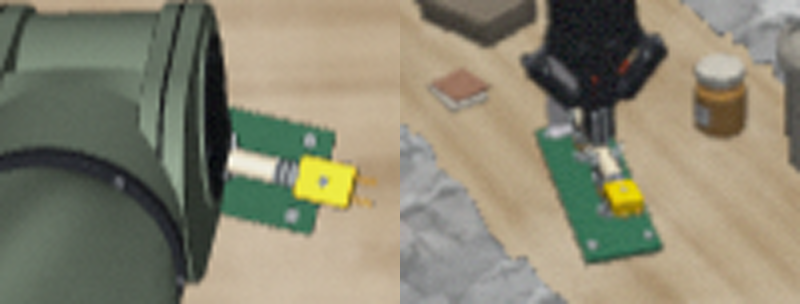

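The rod is still in line with the cradle and the plug looks lower than before. I'll keep feeling for the rear seat.

>>> {"name": "step_arm", "arguments": {
  "targets": [
    [-1,[0,0,0.03],[0,0,0]],
    [-1,[0,0,0],[0,0,0]]
  ]
}}

```text
clock: 18.95
tcp_pos: [538.0, 164.9, 72.9]
ee_rot: [0.791, 0.612, -0.0, 0.0]
force: [0.2, 0.2, 0.7]
gripper_width: -0.1
gripper_force: 0.2
```

>>> {"name": "step_arm", "arguments": {
  "targets": [
    [-1,[0,0,0.03],[0,0,0]],
    [-1,[0,0,0],[0,0,0]]
  ]
}}

```text
clock: 19.15
tcp_pos: [538.1, 164.9, 72.3]
ee_rot: [0.791, 0.612, -0.0, 0.0]
force: [-1.3, -0.2, 7.4]
gripper_width: -0.3
gripper_force: 3.6
```

>>> {"name": "step_arm", "arguments": {
  "targets": [
    [-1,[0,0,0.03],[0,0,0]],
    [-1,[0,0,0],[0,0,0]]
  ]
}}

```text
clock: 19.35
tcp_pos: [538.4, 164.8, 71.9]
ee_rot: [0.791, 0.612, 0.0, 0.001]
force: [-2.5, -1.2, 16.8]
gripper_width: 0.3
gripper_force: 8.2
```

The rear seat is firm (16.8 N, steep), at the expected height of 12 mm below the mouth. I'll back off and re-check the front lightly.

>>> {"name": "step_arm", "arguments": {
  "targets": [
    [-1,[0,0,-0.5],[0,0,0]],
    [-1,[0,0,-0.3],[0,0,0]],
    [-1,[0.56,0,0],[0,0,0]],
    [-1,[0.56,0,0],[0,0,0]],
    [-1,[0.56,0,0],[0,0,0]],
    [-1,[0,0,0.3],[0,0,0]],
    [-1,[0,0,0.2],[0,0,0]],
    [-1,[0,0,0],[0,0,0]],
    [-1,[0,0,0],[0,0,0]]
  ]
}}

```text
clock: 20.25
tcp_pos: [550.6, 212.9, 80.0]
ee_rot: [0.791, 0.611, -0.001, 0.0]
force: [-0.3, -0.7, -0.4]
gripper_width: -0.3
gripper_force: 0.0
```

>>> {"name": "step_arm", "arguments": {
  "targets": [
    [-1,[0,0,0.1],[0,0,0]],
    [-1,[0,0,0.05],[0,0,0]],
    [-1,[0,0,0],[0,0,0]]
  ]
}}

```text
clock: 20.55
tcp_pos: [550.6, 213.6, 75.4]
ee_rot: [0.791, 0.612, -0.001, 0.0]
force: [0.6, 0.1, -1.1]
gripper_width: 0.2
gripper_force: 0.0
```

>>> {"name": "step_arm", "arguments": {
  "targets": [
    [-1,[0,0,0.04],[0,0,0]],
    [-1,[0,0,0],[0,0,0]]
  ]
}}

```text
clock: 20.75
tcp_pos: [550.6, 213.7, 74.3]
ee_rot: [0.791, 0.612, -0.0, 0.0]
force: [-0.3, -0.2, -0.4]
gripper_width: 0.2
gripper_force: 0.0
```

>>> {"name": "step_arm", "arguments": {
  "targets": [
    [-1,[0,0,0.03],[0,0,0]],
    [-1,[0,0,0],[0,0,0]]
  ]
}}

```text
clock: 20.95
tcp_pos: [550.6, 213.7, 73.4]
ee_rot: [0.791, 0.612, -0.0, 0.0]
force: [0.7, 0.7, -0.4]
gripper_width: -0.3
gripper_force: 0.0
```

>>> {"name": "step_arm", "arguments": {
  "targets": [
    [-1,[0,0,0.04],[0,0,0]],
    [-1,[0,0,0],[0,0,0]]
  ]
}}

```text
clock: 21.15
tcp_pos: [550.6, 213.7, 72.1]
ee_rot: [0.791, 0.612, -0.001, 0.0]
force: [0.3, 0.5, 0.1]
gripper_width: -0.2
gripper_force: 0.0
```

>>> {"name": "step_arm", "arguments": {
  "targets": [
    [-1,[0,0,0.03],[0,0,0]],
    [-1,[0,0,0],[0,0,0]]
  ]
}}

```text
clock: 21.35
tcp_pos: [550.6, 213.7, 71.3]
ee_rot: [0.791, 0.612, -0.001, 0.0]
force: [0.3, 0.0, 0.3]
gripper_width: 0.2
gripper_force: 0.0
```

>>> {"name": "step_arm", "arguments": {
  "targets": [
    [-1,[0,0,0.03],[0,0,0]],
    [-1,[0,0,0],[0,0,0]]
  ]
}}

```text
clock: 21.55
tcp_pos: [550.6, 213.7, 70.4]
ee_rot: [0.791, 0.612, -0.001, 0.0]
force: [-0.3, -0.1, -1.0]
gripper_width: -0.1
gripper_force: 0.0
```

>>> {"name": "step_arm", "arguments": {
  "targets": [
    [-1,[0,0,0.02],[0,0,0]],
    [-1,[0,0,0],[0,0,0]]
  ]
}}

```text
clock: 21.75
tcp_pos: [550.7, 213.7, 69.8]
ee_rot: [0.791, 0.612, -0.0, 0.0]
force: [0.6, -0.3, 0.4]
gripper_width: 0.3
gripper_force: 0.0
```

>>> {"name": "step_arm", "arguments": {
  "targets": [
    [-1,[0,0,0.02],[0,0,0]],
    [-1,[0,0,0],[0,0,0]]
  ]
}}

```text
clock: 21.95
tcp_pos: [550.6, 213.7, 69.2]
ee_rot: [0.791, 0.612, -0.0, 0.0]
force: [0.1, -1.0, -0.2]
gripper_width: -0.2
gripper_force: 0.0
```

>>> {"name": "step_arm", "arguments": {
  "targets": [
    [-1,[0,0,0.02],[0,0,0]],
    [-1,[0,0,0],[0,0,0]]
  ]
}}

```text
clock: 22.15
tcp_pos: [550.6, 213.7, 68.6]
ee_rot: [0.791, 0.612, -0.001, 0.0]
force: [0.9, 0.5, 0.4]
gripper_width: -0.0
gripper_force: 0.0
```

>>> {"name": "step_arm", "arguments": {
  "targets": [
    [-1,[0,0,0.02],[0,0,0]],
    [-1,[0,0,0],[0,0,0]]
  ]
}}

```text
clock: 22.35
tcp_pos: [550.6, 213.7, 68.0]
ee_rot: [0.791, 0.612, -0.0, 0.0]
force: [-0.1, 0.3, 0.1]
gripper_width: -0.4
gripper_force: 0.0
```

>>> {"name": "step_arm", "arguments": {
  "targets": [
    [-1,[0,0,0.02],[0,0,0]],
    [-1,[0,0,0],[0,0,0]]
  ]
}}

```text
clock: 22.55
tcp_pos: [550.7, 213.7, 67.5]
ee_rot: [0.791, 0.612, -0.0, 0.0]
force: [0.5, -0.7, 0.4]
gripper_width: -0.2
gripper_force: 0.7
```

>>> {"name": "step_arm", "arguments": {
  "targets": [
    [-1,[0,0,0.02],[0,0,0]],
    [-1,[0,0,0],[0,0,0]]
  ]
}}

```text
clock: 22.75
tcp_pos: [550.8, 213.7, 67.1]
ee_rot: [0.791, 0.612, -0.0, 0.0]
force: [-1.2, -0.7, 6.8]
gripper_width: 0.3
gripper_force: 3.3
```

>>> {"name": "step_arm", "arguments": {
  "targets": [
    [-1,[0,0,0.02],[0,0,0]],
    [-1,[0,0,0],[0,0,0]]
  ]
}}

```text
clock: 22.95
tcp_pos: [550.9, 213.7, 66.9]
ee_rot: [0.791, 0.612, -0.0, 0.0]
force: [-1.5, -1.3, 12.6]
gripper_width: 0.0
gripper_force: 6.2
```

All the heights agree with a 13 mm drop at both clips, and the front seat is firm too. Now I'll retract and look.

>>> {"name": "step_arm", "arguments": {
  "targets": [
    [-1,[0,0,-0.5],[0,0,0]],
    [-1,[0,0,-0.9],[0,0,0]],
    [-1,[0,0,-0.9],[0,0,0]],
    [-1,[0,0,-0.9],[0,0,0]],
    [-1,[0,0,-0.9],[0,0,0]],
    [-1,[-0.7,0,-0.3],[0,0,0]],
    [-1,[-0.8,0,0],[0,0,0]],
    [-1,[-0.8,0,0],[0,0,0]],
    [-1,[-0.8,0,0],[0,0,0]],
    [-1,[-0.8,0,0],[0,0,0]],
    [-1,[-0.8,0,0],[0,0,0]],
    [-1,[-0.8,0,0],[0,0,0]]
  ]
}}

```text
clock: 24.15
tcp_pos: [508.8, 53.3, 198.5]
ee_rot: [0.791, 0.612, -0.0, 0.0]
force: [0.6, -0.1, -0.2]
gripper_width: -0.0
gripper_force: 0.0
```

>>> {"name": "step_arm", "arguments": {
  "targets": [
    [-1,[-0.8,0,0],[0,0,0]],
    [-1,[-0.8,0,0],[0,0,0]],
    [-1,[-0.8,0,0],[0,0,0]],
    [-1,[-0.8,0,0],[0,0,0]],
    [-1,[0,0,0],[0,0,0]],
    [-1,[0,0,0],[0,0,0]]
  ]
}}

```text
clock: 24.75
tcp_pos: [485.1, -38.7, 198.6]
ee_rot: [0.791, 0.611, -0.0, 0.0]
force: [-0.4, -0.1, 0.1]
gripper_width: -0.1
gripper_force: 0.0
```

```bash
python3 - <<'E'
from h import *
from cell import arm
C,S=np.cos(1.315),np.sin(1.315)
out=[]
for n in("top","scene"):
    c=arm.capture(n);im=c["pixels"].copy()
    u,v=proj(c,[540,180,60]);u0,v0=int(u)-50,int(v)-38
    a=cv2.resize(im[v0:v0+76,u0:u0+100],(400,304),interpolation=cv2.INTER_CUBIC)
    for x,z in((75,57-3),(45,57),(-45,65),(-75,68),(-129,73)):
        p=proj(c,[544+x*C,189.7+x*S,z]);cv2.circle(a,(int((p[0]-u0)*4+2),int((p[1]-v0)*4+2)),3,(255,0,0),1)
    out.append(a)
cv2.imwrite("pics/end.png",np.hstack(out)[:,:,::-1])
E
```

```text
(no output)
```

View pics/end.png

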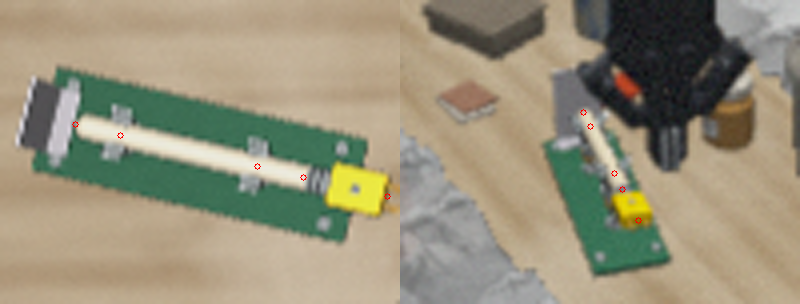

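The rod lies in line through both clips: the tip is within about 1 mm of the predicted (75,124), the clip fingers show either side at (120,130) and (255,165), and the arm is clear.

```bash
python3 -c "
from cell import arm
print(arm.sign_off())"
```

```text
the job is handed in; nothing more can be done
None
```

The kiln probe is in the cradle, tip toward the guard, centred to about 1 mm and pressed home in both clips with no more than 17 N. It is released with the arm clear, and the job was handed in at about 25 s; the sign-off gave no verdict.

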